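Call for help and point out the uncapped bottle

ROBOT

A 6-joint arm with a two-finger parallel gripper is mounted at the origin on the work surface. World frame = base frame: x ahead of the robot, y to its left, z up, the work surface at z = 0. Lengths are in m, angles in rad, forces in N, time in s.
With the tool pointing down it reaches from about 0.425 to 0.95 m from the base axis. Payload 3.5 kg.
Tool frame: the origin (TCP) lies midway between the tips of the shut fingers; the grasp point (between the pads) lies 19 mm behind it; z points along the fingers, y is the line along which they close (so a half turn about z gives the same grasp; the last joint's range is limited). The gripper opens to 85 mm and grips with 20 to 120 N. Pads are 22 mm wide; open, the fingers measure 114 mm over their backs; the gripper's body (76 mm by 85 mm) begins 54 mm behind the grasp point. The pads swing forward as they close: fully open they stand 13 mm farther back than shut.
Start: joints at [-1.257, 0.286, 1.577, -0, 1.279, -0.15], TCP at [0.302, -0.604, 0.231] pointing down, gripper open.
Joint ranges: [-2.77, 2.77], [-0.9, 2.22], [0.21, 2.48], [-1.53, 4.67], [0.24, 2.81], [-2.84, 2.84]. Speed limits (rad/s): [2.79, 2.79, 3.14, 3.14, 3.14, 3.14].

INTERFACE

Orientations are given as a rotation vector (axis times angle).
In Python, from plant import state, read_camera, close_job gives the robot as it stands.
- The arm moves only by the shell command python3 -m handwheel 'ROWS' [OPENING] [FORCE]. ROWS is JSON, a list of rows, each an object with "slide": the shift along the tool's x, y, z in units of 30 mm (1.0 is 30 mm), a list of three; "dr": the turn, a rotation vector about the tool's x, y, z in units of 5 degrees (1.0 is 5 degrees), a list of three. A call has 1 to 10 rows; each row shifts and turns the commanded pose from where the row before left it, along the tool's axes as they then stand; what a row does not reach is not made up. A row lasts 1/12 s, in which the tool goes at most 41.7 mm and 7.16 degrees, less where a joint would pass 70% of its speed; a pose out of reach is approached as far as the arm can. A call is refused whole if a number of a shift passes 1 or a number of a turn 1, either way. A call with a gripper value outside its range is refused whole. OPENING is the opening, from -1 (shut) to 1 (fully open), set as the call begins (- or left out, the last holds). The fingers move at their own pace and stop on an object; FORCE is the grip in N (left out, the last holds). Time passes only in rows, so rows that do not move let the fingers close. It gives the time, the measured TCP pose, the force, the opening and the grip force at its end, in the units of the state.
- state(): the state, without advancing time (a new reading comes with each control period).
- read_camera(name): name is "scene" or "top" or "wrist"; returns a dict with "img" (420x560x3 uint8, blue, green, red), "range_z" (420x560 float32, m along the optical axis (not along the pixel's ray), 0 where there is no reading), "fx", "fy", "cx", "cy" (pixels), "k1" (the pictures are not rectified: a ray, as slopes to the right and down, at radius r is drawn at 1 + k1 r^2 times it, then the intrinsics apply), "xyz" and "orientation" of the camera in the world; the wrist camera has in their place "mount" (4x4, takes a point from camera to tool coordinates, whose origin is the TCP and whose axes are the flange's). Camera axes: x right, y down, z forward; pixel columns grow to the right and rows downward; lengths in m; the calibration is good to about 2 mm. A picture is of the moment at which its call begins: read the wrist's pose just before it.
- close_job(): hands the job in; it is judged then, once.
The state is a dict: "clock": time; "joint_positions": joint angles; "joint_velocities": joint speeds; "effort": joint torques, N m; "tcp_pos": TCP position; "eef_rot": TCP orientation; "force": force on the tool from outside, world axes, zero at the start; "wrist_torque": the same for the moment, N m; "finger_gap": opening from 0.0 (shut) to 1.0 (fully open); "grasp_force": force on a finger pad.
Only numpy, scipy, OpenCV 4.12 (cv2) and the standard library are available. Lean on these libraries where they do the work, as an engineer would, in place of code of your own. Each camera call takes 0.05 s, during which the arm holds its last target. There are 200 camera calls.

TASK

Press the button on the call unit all the way down to call the technician. Then show the bench camera what is wrong: point at the one bottle in the spill tray that has no cap, fingertips about two centimetres straight above its mouth, and stay there for two seconds; after that point in the same way, also for two seconds, at the loose screw cap on the bench that belongs to it. Touch neither the bottles, their tray nor any of the loose things, and do not come down over any other bottle, the jar lid or the stopper.

Things in the scene. Friction and masses are not known exactly. Their poses are not given: they have to be found in the camera images.
- call_button (a joint): the round push button on the call unit, 32 mm across, a spring plunger that moves straight down: 0 m when up, 0.006 m fully down, which takes 4 N; it springs back
- call_button_top (a point): centre of the top face of that button (the point moves with it)
- call_unit: call unit, a low white box fixed to the bench, 100 mm (x) by 90 mm (y), 30 mm tall, with dark speaker slots beside the button; the button sits in a grey housing on its top; origin at the centre of its underside, z up
- spill_tray: grey square spill tray fixed to the bench, 220 x 220 mm, walls 25 mm high and 4 mm thick, floor 4 mm thick, four bottles standing in it two by two about 96 mm apart; origin at the centre of its underside, x and y along its sides, z up
- open_bottle: the amber glass bottle without a cap: same body as the others, 68 mm across, but with an open neck 31 mm across whose rim is 130 mm above the bottle's underside; loose, upright; origin at the centre of its underside, z up
- open_mouth (a point): centre of the open bottle's mouth, level with the rim
- bottle_a: amber glass reagent bottle with a paper label and a ribbed black screw cap, 68 mm across, 132 mm tall over the cap, cap 33 mm across; loose, upright in the spill tray; origin at the centre of its underside, z up
- bottle_b: amber glass reagent bottle with a paper label and a ribbed black screw cap, 68 mm across, 132 mm tall over the cap, cap 33 mm across; loose, upright in the spill tray; origin at the centre of its underside, z up
- bottle_c: amber glass reagent bottle with a paper label and a ribbed black screw cap, 68 mm across, 132 mm tall over the cap, cap 33 mm across; loose, upright in the spill tray; origin at the centre of its underside, z up
- loose_cap: the missing screw cap, black, ribbed, 33 mm across and 20 mm tall, the same as the caps on the other bottles; loose, lies on the bench outside the tray, closed end up; origin at the centre of its underside, z up
- loose_cap_top (a point): centre of the top of the loose cap
- jar_lid: a wide, smooth black jar lid, 68 mm across, 16 mm tall, loose on the bench (not the bottle's cap); origin at the centre of its underside
- stopper: a smooth tapered rubber stopper, 18 mm across below, 23 mm at the top, 36 mm tall, loose on the bench (not the bottle's cap); origin at the centre of its underside
- beaker: glass beaker, 70 mm across, 90 mm tall, loose on the bench towards the back; origin at the centre of its underside
- spatula: thin steel laboratory spatula, 182 mm long, 5 mm thick, a flat paddle at each end, lying loose on the bench near the robot; origin at the middle of its underside, x along it
There are look-alikes about, which are no part of the job. What is shaped like the jar_lid but brown, orange or red is not meant.

How it is judged:
By the outcome, as a careful person would: the job done as asked, in the order asked, and still so for the second after the job is handed in, with the robot touching nothing.
It also fails if it takes over 64 s, if anything falls off the work surface, if the arm or the gripper's body presses on something with over 40 N, if the wrist force passes 120 N, or if a joint passes its speed limit or range.

## Working session

There is one attempt and no reset: what is moved stays moved. The work goes in short steps, Python scripts to look and compute and a shell command to move; the robot and the scene stay as the last step left them, time stands still between calls to the robot, and variables do not carry over. Pictures are saved under pics/ and viewed, at most 10 in all, crops included, and the job is handed in when it is done.

```bash
mkdir -p pics; cat > h.py <<'E'
import numpy as np,cv2
from scipy.spatial.transform import Rotation as R
from plant import state, read_camera
def pose(c,s=None):
    if 'mount' in c:
        T=np.eye(4);T[:3,:3]=R.from_rotvec(s['eef_rot']).as_matrix();T[:3,3]=s['tcp_pos'];return T@np.array(c['mount'])
    T=np.eye(4);o=np.array(c['orientation'],float)
    T[:3,:3]=o if o.shape==(3,3) else R.from_rotvec(o).as_matrix();T[:3,3]=c['xyz'];return T
def ray(c,u,v):
    K=np.array([[c['fx'],0,c['cx']],[0,c['fy'],c['cy']],[0,0,1.]])
    return np.append(cv2.undistortPoints(np.array([[[u,v]]],float),K,np.array([c['k1'],0,0,0.]))[0,0],1)
def onplane(c,T,u,v,z):
    d=T[:3,:3]@ray(c,u,v);o=T[:3,3];return o+d*(z-o[2])/d[2]
def bydepth(c,T,u,v):
    return T[:3,3]+T[:3,:3]@(ray(c,u,v)*c['range_z'][int(v),int(u)])
E
python3 - <<'E'
from h import *
import pickle
s=state();print(s)
for n in("top","scene"):
    c=read_camera(n);cv2.imwrite(f'pics/{n}0.png',c['img']);pickle.dump(c,open(n+'.pkl','wb'))
    print({k:v for k,v in c.items() if k not in('img','range_z')})
E
```

```text
{'clock': 0.0, 'joint_positions': array([-1.25699455e+00,  2.87171816e-01,  1.57820823e+00,  2.01713328e-05,
        1.27860135e+00, -1.50001043e-01]), 'joint_velocities': array([ 1.41211804e-04,  4.67657292e-04,  1.18556686e-03, -1.98045954e-03,
       -1.17842353e-03, -4.25003103e-06]), 'effort': array([-3.69330692e-04, -4.05986738e+01, -2.92624390e+01, -2.32682041e-04,
        5.69376047e-03, -1.14313917e-05]), 'tcp_pos': array([ 0.3017839 , -0.60303183,  0.22992617]), 'eef_rot': array([-3.05517940e+00, -7.21470937e-01,  2.76526465e-04]), 'force': array([ 0.67998787,  0.52760763, -0.06105415]), 'wrist_torque': array([ 0.01360984,  0.00890483, -0.06014549]), 'grasp_force': 0.0, 'finger_gap': 0.998234184340639}
{'fx': 454.2086233669109, 'fy': 454.2086233669109, 'cx': 270.8684794034313, 'cy': 206.19632660952726, 'k1': -0.13375913415397161, 'xyz': array([ 0.4452362 , -0.0394149 ,  1.10946301]), 'orientation': array([-2.20480757,  2.14300315, -0.09311449])}
{'fx': 542.4621529697216, 'fy': 542.4621529697216, 'cx': 283.76968579257147, 'cy': 212.9781448686693, 'k1': -0.09699446435021938, 'xyz': array([ 1.40563216, -0.06174115,  0.67468486]), 'orientation': array([-1.62340999, -1.59706652,  0.86978866])}
```

View pics/top0.png

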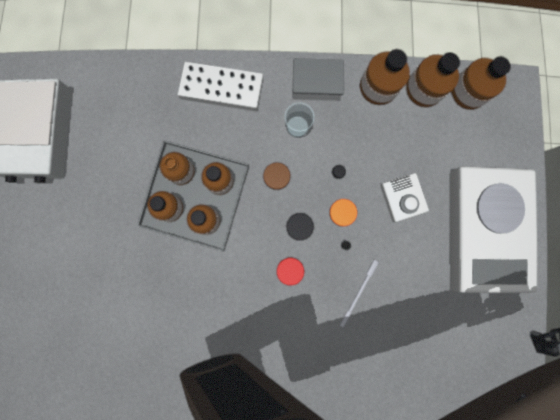

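View pics/scene0.png

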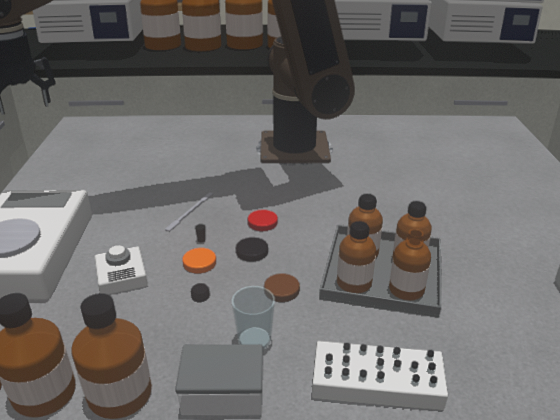

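The top view shows the open bottle at about (172,163) at the far left of the tray, and the ribbed cap at (339,172). The stopper at (346,245) looks tall in the scene view. The call button is at (411,203). Next I'll measure these points.

```bash
python3 - <<'E'
from h import *
import pickle
t=pickle.load(open('top.pkl','rb'));s=pickle.load(open('scene.pkl','rb'))
T=pose(t);S=pose(s)
for n,u,v,z in[('mouth',171,162,.134),('cap',339,172,.02),('stopper',346,245,.036),('lid',300,226,.016),('beaker',300,115,.09),('bench',250,300,0),('button',411,203,.045),('capA',214,172,.136),('capB',157,204,.136),('capC',199,217,.136)]:
    print(n,onplane(t,T,u,v,z).round(4),bydepth(t,T,u,v).round(4))
for n,u,v,z in[('cap',200,288,.02),('stopper',200,226,.036),('button',118,252,.045),('mouth',415,237,.134)]:
    print('scene',n,onplane(s,S,u,v,z).round(4),bydepth(s,S,u,v).round(4))
a=cv2.resize(t['img'][130:260,130:260],(400,400),interpolation=2);b=cv2.resize(t['img'][150:260,325:435],(400,400),interpolation=2)
c=cv2.resize(s['img'][190:310,320:450],(400,0) if 0 else (400,200*2),interpolation=2)
d=cv2.resize(s['img'][210:310,80:230],(400,267),interpolation=2)
cv2.imwrite('pics/crops.png',cv2.resize(np.vstack([np.hstack([a,b]),np.hstack([c[:267],d])]),(720,600)))
E
```

```text
mouth [0.6234 0.187  0.134 ] [0.627  0.1915 0.1147]
cap [ 0.6307 -0.1975  0.02  ] [ 0.6311 -0.1978  0.0176]
stopper [ 0.454  -0.2145  0.036 ] [ 0.4541 -0.215   0.0327]
lid [ 0.497  -0.1057  0.016 ] [ 0.4971 -0.1058  0.0137]
beaker [ 0.7495 -0.0957  0.09  ] [ 0.7723 -0.0999  0.0135]
bench [0.3148 0.0099 0.    ] [ 3.148e-01  9.900e-03 -1.000e-04]
button [ 0.5574 -0.368   0.045 ] [ 0.5568 -0.3662  0.0509]
capA [0.6033 0.0909 0.136 ] [0.6037 0.0913 0.133 ]
capB [0.53   0.2127 0.136 ] [0.5299 0.2126 0.1363]
capC [0.5044 0.1194 0.136 ] [0.5042 0.1189 0.1395]
scene cap [ 0.636  -0.1984  0.02  ] [ 0.6362 -0.1983  0.0202]
scene stopper [ 0.4543 -0.217   0.036 ] [ 0.4557 -0.2168  0.0369]
scene button [ 0.5572 -0.3656  0.045 ] [ 0.5679 -0.3618  0.053 ]
scene mouth [0.6392 0.185  0.134 ] [0.6348 0.1864 0.131 ]
```

View pics/crops.png

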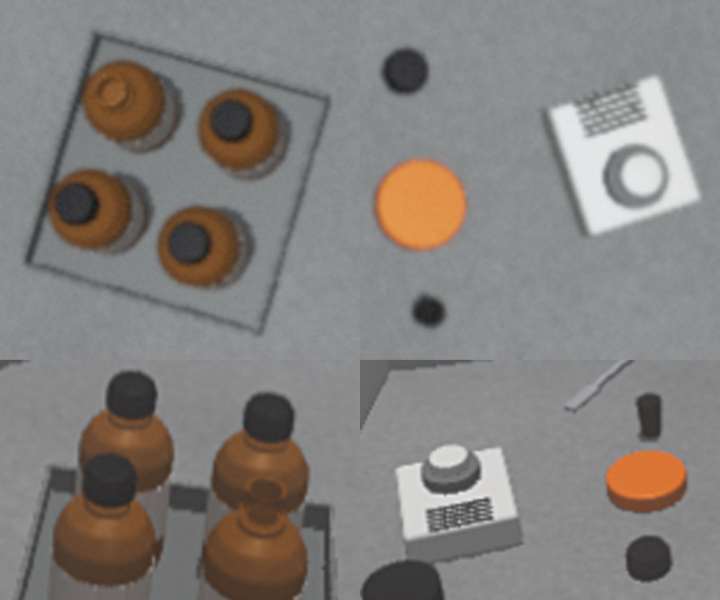

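The crops confirm it: open mouth at top pixel (171,163), ribbed cap at (339,172), button centre at (411,202). Both views agree to within about 1 cm. I'll work out the move to above the button.

```bash
cat >> h.py <<'E'
def go(p,s=None):
    s=s or state();M=R.from_rotvec(s['eef_rot']).as_matrix()
    d=M.T@(np.array(p)-s['tcp_pos']);print('tool shift units',(d/.03).round(2),'tcp',np.round(s['tcp_pos'],4),'axis',M[:,2].round(3))
E
python3 - <<'E'
from h import *
go([.557,-.366,.13])
E
```

```text
tool shift units [11.14 -3.26  3.35] tcp [ 0.3018 -0.6031  0.2301] axis [-0.001  0.002 -1.   ]
```

```bash
python3 -m handwheel '[{"slide":[0.95,-0.27,0],"dr":[0,0,0]},{"slide":[0.95,-0.27,0],"dr":[0,0,0]},{"slide":[0.95,-0.27,0],"dr":[0,0,0]},{"slide":[0.95,-0.27,0],"dr":[0,0,0]},{"slide":[0.95,-0.27,0],"dr":[0,0,0]},{"slide":[0.95,-0.27,0],"dr":[0,0,0]},{"slide":[0.95,-0.27,0],"dr":[0,0,0]},{"slide":[0.95,-0.27,0],"dr":[0,0,0]},{"slide":[0.95,-0.27,0],"dr":[0,0,0]},{"slide":[0.95,-0.27,0],"dr":[0,0,0]}]' -1
python3 -m handwheel '[{"slide":[0.8,-0.28,0.4],"dr":[0,0,0]},{"slide":[0.84,-0.28,0.7],"dr":[0,0,0]},{"slide":[0,0,0.9],"dr":[0,0,0]},{"slide":[0,0,0],"dr":[0,0,0]},{"slide":[0,0,0],"dr":[0,0,0]},{"slide":[0,0,0],"dr":[0,0,0]}]'
python3 - <<'E'
from h import *
s=state();c=read_camera('wrist');T=pose(c,s)
print(c['mount']);go([.557,-.366,.06],s)
# project tcp & button pixel, find bright blob
cv2.imwrite('pics/w1.png',c['img'])
import pickle;pickle.dump((s,c),open('w1.pkl','wb'))
E
```

```text
clock: 0.93
tcp_pos: [0.5213, -0.4023, 0.2306]
eef_rot: [-3.057, -0.722, 0.001]
force: [-0.2, -0.2, 0.6]
finger_gap: 0.002
grasp_force: 0.0
clock: 1.43
tcp_pos: [0.557, -0.3675, 0.1721]
eef_rot: [3.057, 0.721, 0.0]
force: [0.7, -0.3, -0.0]
finger_gap: -0.0
grasp_force: 0.0
[[-6.24017176e-04 -9.53121634e-01 -3.02586782e-01  7.63537079e-02]
 [ 9.99999761e-01 -6.84395169e-04  9.35097515e-05 -7.68775646e-04]
 [-2.96215099e-04 -3.02586652e-01  9.53121834e-01 -1.43365429e-01]
 [ 0.00000000e+00  0.00000000e+00  0.00000000e+00  1.00000000e+00]]
tool shift units [ 0.02 -0.05  3.74] tcp [ 0.557  -0.3675  0.1721] axis [ 0.    -0.001 -1.   ]
```

View pics/w1.png

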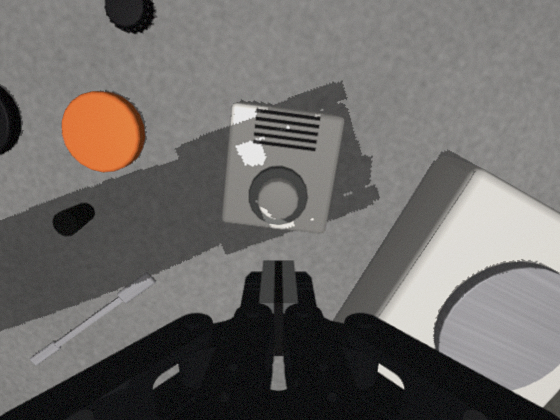

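The wrist view shows the button's top disc at about (279,200) and the ribbed cap at (130,8), at the upper edge. Fingertips are at (279,265).

```bash
python3 - <<'E'
from h import *
import pickle
s,c=pickle.load(open('w1.pkl','rb'));T=pose(c,s)
b=bydepth(c,T,279,199);print(b, onplane(c,T,279,199,b[2]), bydepth(c,T,235,200),bydepth(c,T,132,8),onplane(c,T,132,8,.02))
go([*b[:2],b[2]+.01])
E
```

```text
[ 0.55852368 -0.36680546  0.05277858] [ 0.55852368 -0.36680546  0.05277858] [ 0.53557275 -0.33731124  0.02980139] [ 0.63502224 -0.20461215  0.0197983 ] [ 0.63501535 -0.20469944  0.02      ]
tool shift units [ 0.05 -0.03  3.68] tcp [ 0.5573 -0.368   0.1732] axis [ 0.002 -0.002 -1.   ]
```

```bash
python3 -m handwheel '[{"slide":[0.05,-0.03,0.7],"dr":[0,0,0]},{"slide":[0,0,0.9],"dr":[0,0,0]},{"slide":[0,0,0.9],"dr":[0,0,0]},{"slide":[0,0,0.7],"dr":[0,0,0]},{"slide":[0,0,0.4],"dr":[0,0,0]},{"slide":[0,0,0],"dr":[0,0,0]},{"slide":[0,0,0],"dr":[0,0,0]},{"slide":[0,0,0],"dr":[0,0,0]}]'
python3 -m handwheel '[{"slide":[0,0,0.1],"dr":[0,0,0]},{"slide":[0,0,0.1],"dr":[0,0,0]},{"slide":[0,0,0.1],"dr":[0,0,0]},{"slide":[0,0,0.1],"dr":[0,0,0]},{"slide":[0,0,0],"dr":[0,0,0]},{"slide":[0,0,0],"dr":[0,0,0]}]'
```

```text
clock: 2.15
tcp_pos: [0.5592, -0.3667, 0.066]
eef_rot: [3.054, 0.72, 0.004]
force: [0.0, -0.0, -0.6]
finger_gap: -0.001
grasp_force: 0.0
clock: 2.65
tcp_pos: [0.5582, -0.3652, 0.0514]
eef_rot: [-3.057, -0.722, 0.0]
force: [0.2, 0.6, 1.2]
finger_gap: -0.004
grasp_force: 0.7
```

```bash
python3 -m handwheel '[{"slide":[0,0,0.08],"dr":[0,0,0]},{"slide":[0,0,0.07],"dr":[0,0,0]},{"slide":[0,0,0],"dr":[0,0,0]},{"slide":[0,0,0],"dr":[0,0,0]}]'
python3 -m handwheel '[{"slide":[0,0,0.05],"dr":[0,0,0]},{"slide":[0,0,0],"dr":[0,0,0]},{"slide":[0,0,0],"dr":[0,0,0]}]'
```

```text
clock: 2.98
tcp_pos: [0.5583, -0.3654, 0.0472]
eef_rot: [3.057, 0.722, 0.0]
force: [0.6, -0.3, 3.1]
finger_gap: 0.001
grasp_force: 1.6
clock: 3.23
tcp_pos: [0.5583, -0.3654, 0.0461]
eef_rot: [3.057, 0.722, 0.0]
force: [-0.3, 1.0, 5.0]
finger_gap: -0.001
grasp_force: 2.6
```

```bash
python3 -m handwheel '[{"slide":[0,0,0.05],"dr":[0,0,0]},{"slide":[0,0,0],"dr":[0,0,0]},{"slide":[0,0,0],"dr":[0,0,0]},{"slide":[0,0,0],"dr":[0,0,0]}]'
python3 - <<'E'
from h import *
print(state()['force'])
E
```

```text
clock: 3.57
tcp_pos: [0.5584, -0.3654, 0.046]
eef_rot: [3.057, 0.722, -0.0]
force: [-3.4, 3.3, 10.4]
finger_gap: -0.004
grasp_force: 5.3
[-3.37680485  3.25086009 10.39148233]
```

The button is against its stop: the tip no longer sinks and the force has risen past 10 N. Going up now.

```bash
python3 -m handwheel '[{"slide":[0,0,-0.3],"dr":[0,0,0]},{"slide":[0,0,-0.9],"dr":[0,0,0]},{"slide":[0,0,-1],"dr":[0,0,0]},{"slide":[0,0,-1],"dr":[0,0,0]},{"slide":[0,0,-1],"dr":[0,0,0]},{"slide":[0,0,-1],"dr":[0,0,0]},{"slide":[0,0,-1],"dr":[0,0,0]},{"slide":[0,0,-0.8],"dr":[0,0,0]},{"slide":[0,0,0],"dr":[0,0,0]},{"slide":[0,0,0],"dr":[0,0,0]}]'
python3 - <<'E'
from h import *
go([.67,-.0,.255]);go([.66,.187,.255]);go([.623,.187,.255])
E
```

```text
clock: 4.4
tcp_pos: [0.5586, -0.3657, 0.2556]
eef_rot: [3.055, 0.721, 0.003]
force: [-0.6, 0.3, -0.1]
finger_gap: -0.001
grasp_force: 0.0
tool shift units [ 8.77 -9.24  0.  ] tcp [ 0.5586 -0.3657  0.2556] axis [ 0.003 -0.002 -1.   ]
tool shift units [ 11.26 -14.96  -0.02] tcp [ 0.5586 -0.3657  0.2556] axis [ 0.003 -0.002 -1.   ]
tool shift units [ 10.16 -15.52  -0.02] tcp [ 0.5586 -0.3657  0.2556] axis [ 0.003 -0.002 -1.   ]
```

```bash
python3 -m handwheel '[{"slide":[0.88,-0.92,0],"dr":[0,0,0]},{"slide":[0.88,-0.92,0],"dr":[0,0,0]},{"slide":[0.88,-0.92,0],"dr":[0,0,0]},{"slide":[0.88,-0.92,0],"dr":[0,0,0]},{"slide":[0.88,-0.92,0],"dr":[0,0,0]},{"slide":[0.88,-0.92,0],"dr":[0,0,0]},{"slide":[0.88,-0.92,0],"dr":[0,0,0]},{"slide":[0.88,-0.92,0],"dr":[0,0,0]},{"slide":[0.88,-0.92,0],"dr":[0,0,0]},{"slide":[0.88,-0.92,0],"dr":[0,0,0]}]'
python3 -m handwheel '[{"slide":[0.4,-0.95,0],"dr":[0,0,0]},{"slide":[0.4,-0.95,0],"dr":[0,0,0]},{"slide":[0.4,-0.95,0],"dr":[0,0,0]},{"slide":[0.4,-0.95,0],"dr":[0,0,0]},{"slide":[0,-1,0],"dr":[0,0,0]},{"slide":[-0.2,-0.95,0],"dr":[0,0,0]},{"slide":[0,0,0],"dr":[0,0,0]},{"slide":[0,0,0],"dr":[0,0,0]},{"slide":[0,0,0],"dr":[0,0,0]}]'
python3 - <<'E'
from h import *
s=state();c=read_camera('wrist');T=pose(c,s);go([.623,.187,.154],s)
P=np.linalg.inv(T)@[.623,.187,.134,1];print('expected px (no dist)',c['fx']*P[0]/P[2]+c['cx'],c['fy']*P[1]/P[2]+c['cy'])
cv2.imwrite('pics/w2.png',c['img'])
import pickle;pickle.dump((s,c),open('w2.pkl','wb'))
E
```

```text
clock: 5.23
tcp_pos: [0.6697, 0.0017, 0.2505]
eef_rot: [-3.056, -0.722, 0.007]
force: [-0.2, 0.2, -0.1]
finger_gap: 0.005
grasp_force: 0.0
clock: 5.98
tcp_pos: [0.6305, 0.1724, 0.2518]
eef_rot: [3.057, 0.722, -0.005]
force: [0.8, -0.6, -0.9]
finger_gap: -0.0
grasp_force: 0.0
tool shift units [ 0.   -0.54  3.26] tcp [0.6305 0.1724 0.2518] axis [-0.003 -0.001 -1.   ]
expected px (no dist) 257.63044593097516 201.501310313129
```

View pics/w2.png

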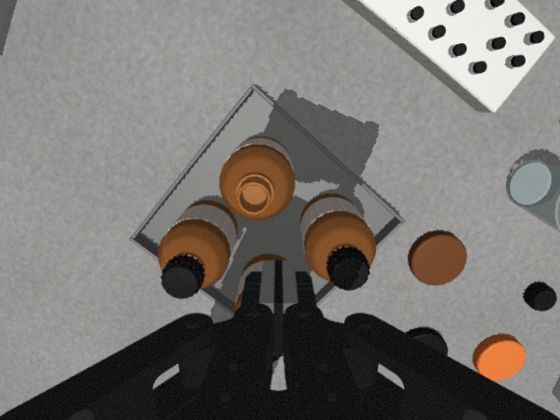

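The wrist view shows the open mouth ring at about (254,194), with black caps on the three other bottles. The loose cap is at about (540,296).

```bash
python3 - <<'E'
from h import *
import pickle
s,c=pickle.load(open('w2.pkl','rb'));T=pose(c,s)
for v in range(170,220,4): print(v,[round(float(bydepth(c,T,u,v)[2]),3) for u in range(230,282,4)])
for u,v in[(235,194),(273,194),(254,175),(254,213),(254,194)]: print(onplane(c,T,u,v,.134).round(4))
print(onplane(c,T,540,294,.02))
cv2.imwrite('pics/w2c.png',cv2.resize(c['img'][160:230,210:300],(720,560),interpolation=2))
E
```

```text
170 [0.101, 0.105, 0.105, 0.106, 0.107, 0.109, 0.107, 0.107, 0.108, 0.106, 0.106, 0.104, 0.102]
174 [0.103, 0.105, 0.106, 0.107, 0.109, 0.116, 0.117, 0.117, 0.11, 0.109, 0.108, 0.105, 0.104]
178 [0.105, 0.106, 0.107, 0.117, 0.118, 0.12, 0.124, 0.122, 0.119, 0.116, 0.107, 0.106, 0.106]
182 [0.106, 0.107, 0.108, 0.116, 0.133, 0.134, 0.134, 0.134, 0.131, 0.12, 0.117, 0.107, 0.106]
186 [0.103, 0.108, 0.117, 0.134, 0.135, 0.118, 0.118, 0.117, 0.135, 0.131, 0.117, 0.109, 0.107]
190 [0.106, 0.106, 0.117, 0.133, 0.117, 0.118, 0.118, 0.116, 0.116, 0.135, 0.126, 0.115, 0.105]
194 [0.105, 0.105, 0.135, 0.12, 0.118, 0.116, 0.117, 0.119, 0.118, 0.117, 0.134, 0.117, 0.107]
198 [0.103, 0.107, 0.135, 0.123, 0.118, 0.118, 0.118, 0.117, 0.12, 0.118, 0.135, 0.108, 0.104]
202 [0.101, 0.104, 0.135, 0.13, 0.119, 0.117, 0.117, 0.117, 0.117, 0.129, 0.135, 0.106, 0.105]
206 [0.097, 0.103, 0.104, 0.135, 0.129, 0.122, 0.121, 0.122, 0.127, 0.136, 0.106, 0.105, 0.102]
210 [0.01, 0.096, 0.102, 0.134, 0.134, 0.132, 0.131, 0.134, 0.134, 0.105, 0.105, 0.103, 0.099]
214 [0.017, 0.005, 0.094, 0.101, 0.103, 0.134, 0.135, 0.133, 0.102, 0.102, 0.102, 0.096, 0.089]
218 [0.029, 0.015, 0.005, 0.005, 0.092, 0.095, 0.098, 0.1, 0.098, 0.096, 0.005, 0.004, 0.005]
[0.6207 0.2049 0.134 ]
[0.6336 0.1791 0.134 ]
[0.6404 0.1983 0.134 ]
[0.6134 0.1855 0.134 ]
[0.6271 0.192  0.134 ]
[ 0.63849827 -0.18606224  0.02      ]
```

View pics/w2c.png

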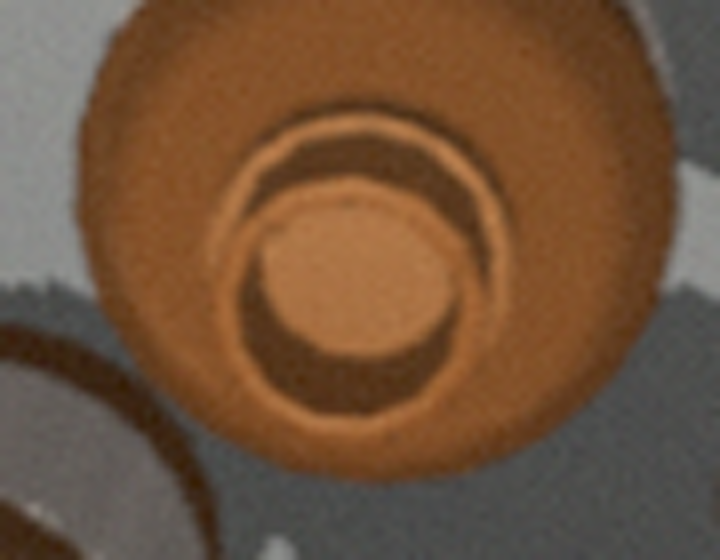

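The rim ring is centred at (254,198), at height 0.134 m.

```bash
python3 - <<'E'
from h import *
import pickle
s,c=pickle.load(open('w2.pkl','rb'));T=pose(c,s)
p=onplane(c,T,254.1,198.3,.134);print(p);go([*p[:2],.154])
E
```

```text
[0.62409041 0.19050519 0.134     ]
tool shift units [ 0.08 -0.65  3.27] tcp [0.631  0.172  0.2522] axis [-0.002 -0.001 -1.   ]
```

```bash
python3 -m handwheel '[{"slide":[0.08,-0.65,0],"dr":[0,0,0]},{"slide":[0,0,0.5],"dr":[0,0,0]},{"slide":[0,0,0.7],"dr":[0,0,0]},{"slide":[0,0,0.7],"dr":[0,0,0]},{"slide":[0,0,0.6],"dr":[0,0,0]},{"slide":[0,0,0.4],"dr":[0,0,0]},{"slide":[0,0,0.3],"dr":[0,0,0]},{"slide":[0,0,0],"dr":[0,0,0]},{"slide":[0,0,0],"dr":[0,0,0]},{"slide":[0,0,0],"dr":[0,0,0]}]'
python3 - <<'E'
from h import *
go([.6241,.1905,.154])
E
```

```text
clock: 6.87
tcp_pos: [0.6255, 0.1912, 0.1592]
eef_rot: [3.057, 0.721, 0.004]
force: [-0.0, -0.0, 0.2]
finger_gap: -0.0
grasp_force: 0.0
tool shift units [-0.05 -0.    0.17] tcp [0.6255 0.1912 0.1592] axis [ 0.002  0.    -1.   ]
```

Correct 5 mm lower, then hold for over two seconds.

```bash
Z='' ; python3 -m handwheel '[{"slide":[-0.03,0,0.15],"dr":[0,0,0]},{"slide":[0,0,0],"dr":[0,0,0]},{"slide":[0,0,0],"dr":[0,0,0]},{"slide":[0,0,0],"dr":[0,0,0]},{"slide":[0,0,0],"dr":[0,0,0]},{"slide":[0,0,0],"dr":[0,0,0]},{"slide":[0,0,0],"dr":[0,0,0]},{"slide":[0,0,0],"dr":[0,0,0]},{"slide":[0,0,0],"dr":[0,0,0]},{"slide":[0,0,0],"dr":[0,0,0]}]'
python3 -m handwheel '[{"slide":[0,0,0],"dr":[0,0,0]},{"slide":[0,0,0],"dr":[0,0,0]},{"slide":[0,0,0],"dr":[0,0,0]},{"slide":[0,0,0],"dr":[0,0,0]},{"slide":[0,0,0],"dr":[0,0,0]},{"slide":[0,0,0],"dr":[0,0,0]},{"slide":[0,0,0],"dr":[0,0,0]},{"slide":[0,0,0],"dr":[0,0,0]},{"slide":[0,0,0],"dr":[0,0,0]},{"slide":[0,0,0],"dr":[0,0,0]}]'
python3 -m handwheel '[{"slide":[0,0,0],"dr":[0,0,0]},{"slide":[0,0,0],"dr":[0,0,0]},{"slide":[0,0,0],"dr":[0,0,0]},{"slide":[0,0,0],"dr":[0,0,0]},{"slide":[0,0,0],"dr":[0,0,0]},{"slide":[0,0,0],"dr":[0,0,0]},{"slide":[0,0,0],"dr":[0,0,0]},{"slide":[0,0,0],"dr":[0,0,0]},{"slide":[0,0,0],"dr":[0,0,0]},{"slide":[0,0,0],"dr":[0,0,0]}]'
python3 -m handwheel '[{"slide":[0,0,-0.4],"dr":[0,0,0]},{"slide":[0,0,-0.8],"dr":[0,0,0]},{"slide":[0,0,-0.9],"dr":[0,0,0]},{"slide":[0,0,-0.9],"dr":[0,0,0]},{"slide":[0,0,-0.5],"dr":[0,0,0]},{"slide":[0,0,0],"dr":[0,0,0]}]'
python3 - <<'E'
from h import *
go([.66,.1,.255]);go([.634,-.20,.255])
E
```

```text
clock: 7.7
tcp_pos: [0.6237, 0.1909, 0.1534]
eef_rot: [-3.057, -0.722, -0.0]
force: [0.7, 0.6, -0.3]
finger_gap: 0.003
grasp_force: 0.0
clock: 8.53
tcp_pos: [0.6237, 0.1909, 0.1533]
eef_rot: [3.057, 0.722, -0.0]
force: [0.2, -0.8, -0.4]
finger_gap: -0.004
grasp_force: 0.0
clock: 9.37
tcp_pos: [0.6237, 0.1909, 0.1533]
eef_rot: [-3.057, -0.722, -0.0]
force: [0.4, -0.7, -0.5]
finger_gap: 0.002
grasp_force: 0.0
clock: 9.87
tcp_pos: [0.6261, 0.1913, 0.2653]
eef_rot: [3.056, 0.722, 0.017]
force: [0.9, 0.2, 1.7]
finger_gap: -0.001
grasp_force: 0.0
tool shift units [-0.36  3.23  0.35] tcp [0.6261 0.1913 0.2653] axis [ 0.011  0.001 -1.   ]
tool shift units [-5.61 11.78  0.33] tcp [0.6261 0.1913 0.2653] axis [ 0.011  0.001 -1.   ]
```

```bash
python3 -m handwheel '[{"slide":[0,1,0],"dr":[0,0,0]},{"slide":[-0.2,1,0],"dr":[0,0,0]},{"slide":[-0.2,1,0],"dr":[0,0,0]},{"slide":[-0.5,0.95,0],"dr":[0,0,0]},{"slide":[-0.5,0.95,0],"dr":[0,0,0]},{"slide":[-0.6,0.95,0],"dr":[0,0,0]},{"slide":[-0.6,0.95,0],"dr":[0,0,0]},{"slide":[-0.6,0.95,0],"dr":[0,0,0]},{"slide":[-0.6,0.95,0],"dr":[0,0,0]},{"slide":[-0.6,0.95,0],"dr":[0,0,0]}]'
python3 -m handwheel '[{"slide":[-0.6,0.95,0.3],"dr":[0,0,0]},{"slide":[-0.6,0.95,0.6],"dr":[0,0,0]},{"slide":[0,0,0.8],"dr":[0,0,0]},{"slide":[0,0,0.6],"dr":[0,0,0]},{"slide":[0,0,0.3],"dr":[0,0,0]},{"slide":[0,0,0],"dr":[0,0,0]},{"slide":[0,0,0],"dr":[0,0,0]},{"slide":[0,0,0],"dr":[0,0,0]}]'
python3 - <<'E'
from h import *
s=state();c=read_camera('wrist');T=pose(c,s)
m=(c['img'].max(2)<50).astype(np.uint8);n,l,st,ce=cv2.connectedComponentsWithStats(m)
for i in range(1,n):
    if st[i,4]>200: print(st[i],ce[i].round(1),onplane(c,T,*ce[i],.02).round(4))
go([.634,-.2,.04],s)
cv2.imwrite('pics/w3.png',c['img'])
import pickle;pickle.dump((s,c),open('w3.pkl','wb'))
E
```

```text
clock: 10.7
tcp_pos: [0.6342, -0.1285, 0.2571]
eef_rot: [-3.056, -0.722, 0.002]
force: [0.7, 0.5, -0.3]
finger_gap: -0.0
grasp_force: 0.0
clock: 11.37
tcp_pos: [0.6293, -0.194, 0.1818]
eef_rot: [3.056, 0.723, 0.003]
force: [0.1, -0.3, 1.4]
finger_gap: 0.0
grasp_force: 0.0
[   0   11   58  142 1069] [26.2 81.9] [0.6172 0.035  0.02  ]
[ 267  163   38   39 1137] [285.3 182.3] [ 0.6365 -0.197   0.02  ]
[ 102  230   72   67 3674] [138.2 262.7] [ 0.5043 -0.1073  0.02  ]
[    0   261   560   159 40648] [278. 372.] [ 0.4493 -0.2835  0.02  ]
tool shift units [0.04 0.24 4.73] tcp [ 0.6293 -0.194   0.1818] axis [ 0.002 -0.001 -1.   ]
```

View pics/w3.png

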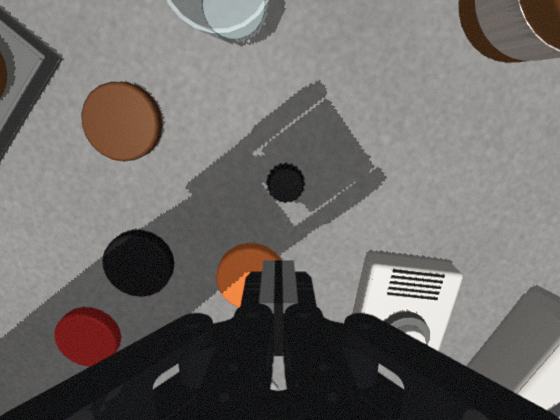

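The wrist view shows the ribbed cap centred at (285,183), 38 px across. That gives (0.635, -0.1975), which matches both fixed views. Now I'll descend over it.

```bash
python3 - <<'E'
from h import *
go([.635,-.1975,.04])
E
python3 -m handwheel '[{"slide":[0.12,0.18,0],"dr":[0,0,0]},{"slide":[0.03,0.03,0.5],"dr":[0,0,0]},{"slide":[0,0,0.8],"dr":[0,0,0]},{"slide":[0,0,0.9],"dr":[0,0,0]},{"slide":[0,0,0.8],"dr":[0,0,0]},{"slide":[0,0,0.7],"dr":[0,0,0]},{"slide":[0,0,0.4],"dr":[0,0,0]},{"slide":[0,0,0],"dr":[0,0,0]},{"slide":[0,0,0],"dr":[0,0,0]},{"slide":[0,0,0],"dr":[0,0,0]}]'
python3 - <<'E'
from h import *
go([.635,-.1975,.04])
E
```

```text
tool shift units [0.1  0.17 4.74] tcp [ 0.6295 -0.194   0.1823] axis [ 0.003 -0.001 -1.   ]
clock: 12.25
tcp_pos: [0.6365, -0.1983, 0.0589]
eef_rot: [3.056, 0.722, 0.003]
force: [0.5, -0.9, 0.1]
finger_gap: 0.001
grasp_force: 0.0
tool shift units [-0.03 -0.05  0.63] tcp [ 0.6365 -0.1983  0.0589] axis [ 0.003 -0.001 -1.   ]
```

```bash
python3 -m handwheel '[{"slide":[-0.03,-0.03,0.3],"dr":[0,0,0]},{"slide":[0,0,0.25],"dr":[0,0,0]},{"slide":[0,0,0],"dr":[0,0,0]},{"slide":[0,0,0],"dr":[0,0,0]},{"slide":[0,0,0],"dr":[0,0,0]},{"slide":[0,0,0],"dr":[0,0,0]},{"slide":[0,0,0],"dr":[0,0,0]},{"slide":[0,0,0],"dr":[0,0,0]}]'
python3 - <<'E'
from h import *
go([.635,-.1975,.04])
s=state();c=read_camera('wrist');T=pose(c,s)
m=(c['img'].max(2)<50).astype(np.uint8);n,l,st,ce=cv2.connectedComponentsWithStats(m)
for i in range(1,n):
    if st[i,4]>800: print(st[i],ce[i].round(1),onplane(c,T,*ce[i],.02).round(4))
cv2.imwrite('pics/w4.png',c['img'])
E
```

```text
clock: 12.92
tcp_pos: [0.6343, -0.1975, 0.0412]
eef_rot: [3.057, 0.722, 0.001]
force: [-0.6, 0.3, -0.0]
finger_gap: -0.002
grasp_force: 0.0
tool shift units [0.02 0.01 0.04] tcp [ 0.6343 -0.1975  0.0412] axis [ 0.001 -0.    -1.   ]
[   0   79   71  123 1376] [ 50.6 133.5] [ 0.6417 -0.0749  0.02  ]
[    0   213   560   207 49884] [248.7 362.5] [ 0.5668 -0.2118  0.02  ]
```

View pics/w4.png

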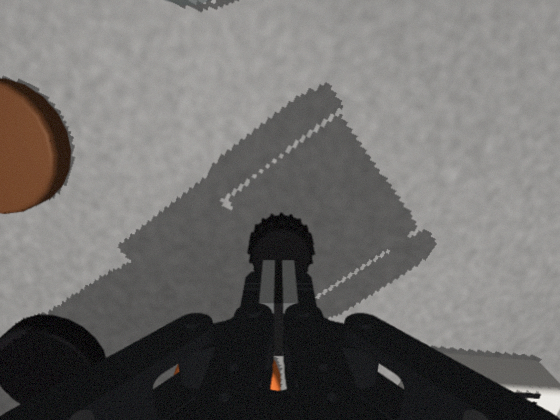

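The wrist view shows the fingertips (279,262) above the ribbed cap, which is centred near (281,245). The offset is what you'd expect from the camera tilt at this height. Now I'll hold here.

```bash
python3 -m handwheel '[{"slide":[0,0,0.03],"dr":[0,0,0]},{"slide":[0,0,0],"dr":[0,0,0]},{"slide":[0,0,0],"dr":[0,0,0]},{"slide":[0,0,0],"dr":[0,0,0]},{"slide":[0,0,0],"dr":[0,0,0]},{"slide":[0,0,0],"dr":[0,0,0]},{"slide":[0,0,0],"dr":[0,0,0]},{"slide":[0,0,0],"dr":[0,0,0]},{"slide":[0,0,0],"dr":[0,0,0]},{"slide":[0,0,0],"dr":[0,0,0]}]'
python3 -m handwheel '[{"slide":[0,0,0],"dr":[0,0,0]},{"slide":[0,0,0],"dr":[0,0,0]},{"slide":[0,0,0],"dr":[0,0,0]},{"slide":[0,0,0],"dr":[0,0,0]},{"slide":[0,0,0],"dr":[0,0,0]},{"slide":[0,0,0],"dr":[0,0,0]},{"slide":[0,0,0],"dr":[0,0,0]},{"slide":[0,0,0],"dr":[0,0,0]},{"slide":[0,0,0],"dr":[0,0,0]},{"slide":[0,0,0],"dr":[0,0,0]}]'
python3 -m handwheel '[{"slide":[0,0,0],"dr":[0,0,0]},{"slide":[0,0,0],"dr":[0,0,0]},{"slide":[0,0,0],"dr":[0,0,0]},{"slide":[0,0,0],"dr":[0,0,0]},{"slide":[0,0,0],"dr":[0,0,0]},{"slide":[0,0,0],"dr":[0,0,0]},{"slide":[0,0,0],"dr":[0,0,0]},{"slide":[0,0,0],"dr":[0,0,0]},{"slide":[0,0,0],"dr":[0,0,0]},{"slide":[0,0,0],"dr":[0,0,0]}]'
python3 -c "
from plant import close_job;print(close_job())"
```

```text
clock: 13.8
tcp_pos: [0.6341, -0.1974, 0.04]
eef_rot: [3.057, 0.722, 0.0]
force: [0.1, 0.3, 0.5]
finger_gap: 0.0
grasp_force: 0.0
clock: 14.63
tcp_pos: [0.6341, -0.1974, 0.0399]
eef_rot: [3.057, 0.722, -0.0]
force: [-0.2, -1.0, 0.1]
finger_gap: -0.004
grasp_force: 0.0
clock: 15.47
tcp_pos: [0.6341, -0.1974, 0.0399]
eef_rot: [-3.057, -0.722, 0.0]
force: [0.5, -0.0, 0.4]
finger_gap: -0.003
grasp_force: 0.0
the job is handed in; nothing more can be done
None
```

I pressed the button down to its stop, then held about 2 cm above the open bottle's mouth and then above its loose cap, over 2 s each; the only contact was with the button, and I handed the job in at about 15.5 s (no verdict was returned).

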